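# Lock a welded test piece onto the leak-test stand

### The job

Draw the test piece with the grooved end out of the low rack, rest it in the V of the leak-test stand with its grooved nose pushed fully home in the coupler, then swing both cam arms down onto the coupler together, never one right down while the other still stands out, until both lie flat along its sides. Leave the other pieces and tools where they are.

Things in the scene. Friction and masses are not known exactly. Their poses are not given: they have to be found in the camera images.
- piece_mid (a point): Welded test piece (0.4 to 0.7 kg), lying on the bench, axis level 22 mm up, mostly under the rack's roof. Point on its axis, mid-way along its steel pipe (28 mm diameter, 115 mm long). x runs along the piece to the grooved nose. Along x from here (mm): end disc 44 mm diameter -63.5 to -57.5; pipe -57.5 to 57.5; hexagon 57.5 to 71.5; nose 71.5 to 107.5. Balance point at about +25.
- piece_hex (a point): Centre of the piece's hexagon, 64.5 mm from piece_mid along x, same axes: aluminium, 44 mm across flats, 14 mm thick; it lies on one of its flats. In the rack its front face is nearly level with the front edge, so that little more than the nose stands out.
- piece_nose (a point): Centre of the flat tip of the nose, 107.5 mm from piece_mid, same axes. The nose is aluminium, round, 34 mm diameter, 36 mm long, its tip bevelled over 6 mm down to 25 mm, with a groove round it (floor 26 mm diameter, 12 mm wide). It stands about 40 mm out of the rack: the piece can be drawn out by it, set down, and taken again by the pipe.
- rack_front (a point): Middle of the front edge of the fixed rack's roof, 55 mm above the bench. Blue sheet-steel shelf 310 mm wide, 160 mm deep, roof 3 mm thick; sides and back closed, front open. x points from the front edge to the back, y along the edge. Three pieces lie under it on the bench, 100 mm apart, ends out of the front; any of the three places may hold the grooved one.
- stand_mouth (a point): Centre of the coupler's mouth on the fixed leak-test stand, 70 mm above the bench. x points level into the coupler, z up, y to the left as one looks in. Aluminium socket, outside 48 mm (rim 52 mm), bore 38 mm diameter, from 0 to 44 mm along x; behind it a 27 mm pipe runs to the upright plate. The stand's base is 12 mm high, 120 mm wide, from -130 to 215 mm along x.
- stand_rest (a point): Where the axis of a 28 mm pipe lies when it rests in the stand's V: 105 mm in front of the mouth (-x), 0.5 mm below the coupler's axis; axes as stand_mouth. The V rest is steel, fixed, open upwards, 14 mm thick along x and 45 mm wide, its tips about level with the axis.
- stand_plate (a point): Foot of the stand's upright steel plate, at bench level, 135 mm along x from the mouth; axes as stand_mouth. The plate is 200 mm wide and 120 mm high, with a round gauge above its +y half up to 207 mm high.
- stand_seat (a point): Centre of the gasket at the bottom of the coupler's bore, 33 mm along x from stand_mouth. When the piece is fully home its nose tip touches it and the hexagon stands 3 mm off the mouth.
- cam_left (a joint): Angle (rad) of the cam arm on the coupler's left (+y): 0 = swung down, flat along the coupler, pointing away from the mouth (+x); pi/2 = straight out sideways; 1.75 to 2.15 at the start, leaning past the mouth; stop at 2.3. It swings level about an upright pin and stays where left (0.12 N m friction). Its cam enters the nose's groove below about 1 rad, so the nose must be home first.
- cam_right (a joint): The same for the arm on the right (-y), mirrored: 0 = down, grows as it swings out.
- cam_left_pin (a point): Pin of the left arm at mid-height: 14 mm along x and 25.5 mm along y from stand_mouth. The arm is a flat aluminium bar, 6.5 mm thick, 12 to 16 mm high, at the height of the coupler's axis. When both arms lie flat they measure 61.5 mm over their outsides.
- cam_right_pin (a point): Pin of the right arm: 14 mm along x and -25.5 mm along y from stand_mouth; same bar.
- cam_left_tip (a point): Free end of the left cam arm, 62 mm from its pin.
- cam_right_tip (a point): Free end of the right cam arm, 62 mm from its pin.
- stub_plain: Bystander in the rack: piece with a plain 28 mm pipe end, no hexagon and no groove, 172 mm long; origin on its axis, x axis along it to the end that sticks out.
- stub_square: Bystander in the rack: 42 mm pipe with small square plates (44 mm), no groove, 156 mm long; origin on its axis, x axis along it to the end that sticks out.
- rod_tin: Bystander: steel tin 50 x 110 x 60 mm on the rack's roof, towards the back. Origin under its centre.
- can: Bystander: upright can, 66 mm diameter, 120 mm high, left of the rack. Origin under its centre.
- hammer: Bystander: hammer 200 mm long lying between the robot and the work, handle to its own -x. Origin under its centre.
- brush: Bystander: brush 200 mm long lying on the right, handle to its own -x. Origin under its centre.
- square: Bystander: magnetic welding square, 90 x 22 x 91 mm, standing right of the stand. Origin under its centre.
- plug: Bystander: spare aluminium plug 44 mm diameter, 49 mm high, left of the stand. Origin under its centre.
Things that resemble listed ones, but are neither listed nor needed, are in the scene too. Leave any red look-alike of the part that bears piece_mid alone.

How it is judged:
By the outcome, as a careful person would: the job done as asked, in the order asked, and still so for the second after the job is handed in, with the robot touching nothing.
It also fails if it takes over 61 s, if anything falls off the work surface, if the arm or the gripper's body presses on something with over 40 N, if the wrist force passes 120 N, or if a joint passes its speed limit or range.

### The arm

A 7-joint arm with a two-finger parallel gripper is mounted at the origin on the work surface. World frame = base frame: x ahead of the robot, y to its left, z up, the work surface at z = 0. Lengths are in mm, angles in rad, forces in N, time in s.
With the tool pointing down it reaches from about 425 to 875 mm from the base axis. Payload 8.4 kg.
Tool frame: the origin (TCP) lies between the finger pads; the fingertips stand 17 mm ahead of it and the grasp point (between the pads) lies 2 mm behind it (tips_ahead is the x of the fingertips in the tool frame, in mm); x points along the fingers, y is the direction in which the jaws open and shut, and the axes are right-handed (so a half turn about x gives the same grasp; the last joint's range is limited). The gripper opens to 87 mm and grips with 3 to 60 N. Pads are 19 mm wide; open, the fingers measure 117 mm over their backs; the gripper's body (75 mm by 190 mm) begins 51 mm behind the grasp point.
Start: joints at [1.133, 0.333, 0.04, 1.465, -0.013, 1.343, -0.059], TCP at [216.008, -613.029, 239.546] pointing down, gripper open.
Joint ranges: [-2.58, 2.58], [-0.38, 2.09], [-1.3, 1.39], [0.25, 2.4], [-1.5, 4.64], [0.08, 2.09], [-2.65, 2.65]. Speed limits (rad/s): [2.22, 2.22, 2.79, 2.79, 3.14, 3.14, 3.14].

### API

Orientations are given as a unit quaternion [w, x, y, z].
In Python, from station import * gives the robot as it stands. The module is installed in compiled form; this text tells all that it offers.
- The arm moves only by the tool play_rows, never from a script. Its argument "rows" is a list of rows, each a list of 6 numbers: the shift along the tool's x, y, z in cm, then the turn, a rotation vector about the tool's x, y, z in degrees. In form: [[x, y, z, wx, wy, wz], ...]. A call has 1 to 5 rows; each row is the pose to reach, as a shift and turn from the pose commanded when the call began, along the tool's axes at that moment; what a row does not reach only later rows make up. A row lasts 1/10 s, in which the tool goes at most 50 mm and 8.59 degrees, less where a joint would pass 70% of its speed; a pose out of reach is approached as far as the arm can. A call with a gripper value outside its range is refused whole. "gripper" is the opening, from -1 (shut) to 1 (fully open), set as the call begins (left out, the last holds). The fingers move at their own pace and stop on an object; the grip force is fixed at half the most. Time passes only in rows, so rows that repeat a pose let the fingers close. It gives the time, the measured TCP pose, the force and the opening at its end, in the units of the state.
- get_obs(): the state, without advancing time (a new reading comes with each control period).
- get_image(name): name is "scene" or "top"; returns a dict with "frame" (420x560x3 uint8, blue, green, red), "depth" (420x560 float32, mm along the optical axis (not along the pixel's ray), 0 where there is no reading), "camera_matrix" (3x3 intrinsics, pixels), "world_to_cam" (4x4, takes a point from world to camera coordinates). Camera axes: x right, y up, looking along -z (the intrinsics and any distortion apply to the point x, -y, -z); pixel columns grow to the right and rows downward; lengths in mm; the calibration is good to about 2 mm. A picture is of the moment at which its call begins.
- hand_in(): hands the job in, once; it reports no verdict.
The state is a dict: "t": time; "qpos": joint angles; "joint_velocities": joint speeds; "joint_torque": joint torques, N m; "tcp_pos": TCP position; "ee_rot": TCP orientation; "wrist_force": force on the tool from outside, world axes, zero at the start; "torque": the same for the moment, N m; "grip_width": finger opening in mm.
Only numpy, scipy, OpenCV 4.12 (cv2) and the standard library are available. Lean on these libraries where they do the work, as an engineer would, in place of code of your own. Each camera call takes 0.05 s, during which the arm holds its last target. There are 200 camera calls.

## Working session

There is one attempt and no reset: what is moved stays moved. The work goes in short steps, Python scripts to look and compute and a tool call to move; the robot and the scene stay as the last step left them, time stands still between calls to the robot, and variables do not carry over. Pictures are saved under pics/ and viewed, about 8 in all and at most 12, crops included, and the job is handed in when it is done.

Besides the shell and the picture viewer there is one more tool, called after ">>>" as name(argument=value, ...) on one line, values as JSON. play_rows: Moves the arm, as the interface text tells. Its arguments: {"type":"object","properties":{"rows":{"type":"array","items":{"type":"array","items":{"type":"number"}}},"gripper":{"type":"number"}},"required":["rows"]}

```bash
mkdir -p pics; cat > h.py <<'E'
from station import *
import numpy as np, cv2
def cap(n):
    o=get_image(n); np.savez('%s.npz'%n,**o); return o
def load(n): return dict(np.load('%s.npz'%n))
def pt(o,u,v):  # depth deprojection
    d=o['depth'][int(round(v)),int(round(u))]; K=o['camera_matrix']
    c=np.array([(u-K[0,2])/K[0,0]*d,-(v-K[1,2])/K[1,1]*d,-d,1]); return (np.linalg.inv(o['world_to_cam'])@c)[:3]
def cloud(o):
    d=o['depth'];K=o['camera_matrix'];v,u=np.mgrid[:d.shape[0],:d.shape[1]]
    c=np.stack([(u-K[0,2])/K[0,0]*d,-(v-K[1,2])/K[1,1]*d,-d,np.ones_like(d)],-1)
    return (c@np.linalg.inv(o['world_to_cam']).T)[...,:3]
def ray(o,u,v,z):
    K=o['camera_matrix'];W=np.linalg.inv(o['world_to_cam'])
    r=W[:3,:3]@np.array([(u-K[0,2])/K[0,0],-(v-K[1,2])/K[1,1],-1]);c=W[:3,3]
    return c+r*(z-c[2])/r[2]
def proj(o,p):
    c=o['world_to_cam']@np.append(p,1);K=o['camera_matrix']
    return K[0,0]*c[0]/-c[2]+K[0,2],K[1,1]*-c[1]/-c[2]+K[1,2]
E
python3 - <<'E'
from h import *
for n in('scene','top'):
    o=cap(n); cv2.imwrite(f'pics/{n}0.png',cv2.resize(o['frame'],(784,588)))
    W=np.linalg.inv(o['world_to_cam']);print(n,W.round(3).tolist(),o['camera_matrix'].round(1).tolist(),(o['depth']==0).mean())
s=get_obs();print({k:np.round(v,3).tolist() for k,v in s.items()})
E
```

```text
scene [[0.362, -0.798, 0.481, 1036.132], [0.932, 0.319, -0.173, -116.182], [-0.016, 0.511, 0.86, 942.509], [0.0, 0.0, 0.0, 1.0]] [[402.3, 0.0, 280.1], [0.0, 402.3, 204.1], [0.0, 0.0, 1.0]] 0.004060374149659864
top [[-0.018, 0.996, -0.083, 421.405], [-1.0, -0.02, -0.024, 30.941], [-0.025, 0.082, 0.996, 1456.676], [0.0, 0.0, 0.0, 1.0]] [[540.5, 0.0, 274.5], [0.0, 540.5, 209.2], [0.0, 0.0, 1.0]] 0.003915816326530612
{'t': 0.1, 'qpos': [1.133, 0.334, 0.04, 1.466, -0.013, 1.343, -0.059], 'joint_velocities': [-0.0, -0.0, -0.0, -0.0, 0.001, 0.0, 0.0], 'joint_torque': [0.004, -65.781, 1.34, -40.471, -0.06, 0.041, 0.0], 'tcp_pos': [215.873, -612.698, 238.748], 'ee_rot': [-0.119, -0.697, -0.12, 0.697], 'wrist_force': [0.263, -0.002, -0.384], 'torque': [-0.051, 0.039, 0.023], 'grip_width': 87.145}
```

View pics/scene0.png

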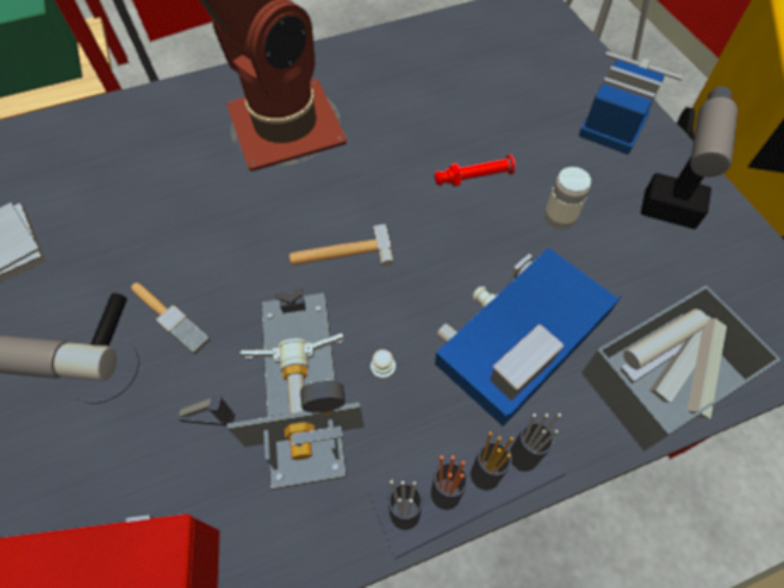

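View pics/top0.png

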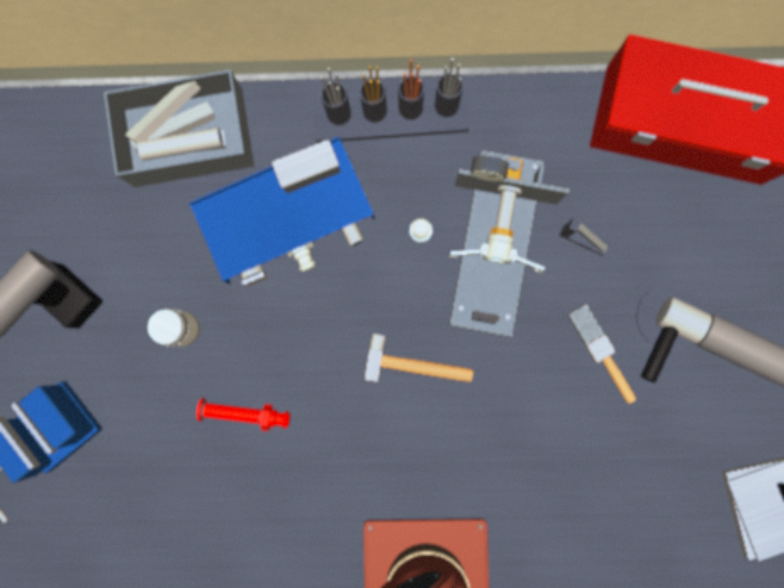

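The three ends at the rack in the scene view are (447,333), a plain round end, (485,296), a whitish stepped end with a groove and hexagon, and (522,265), a square plate. The middle one looks right. The red look-alike lies at (475,170), and the stand's coupler is at (293,352). I'll confirm with an enlarged crop and take measurements.

```bash
python3 - <<'E'
from h import *
T=load('top');S=load('scene')
def crop(o,x,y,w,h,s=None): 
    c=o['frame'][y:y+h,x:x+w]; return cv2.resize(c,(400,300),interpolation=cv2.INTER_CUBIC)
a=np.hstack([crop(S,300,175,80,60),crop(T,170,150,100,75)]);b=np.hstack([crop(S,160,200,100,75),crop(T,315,130,100,75)])
cv2.imwrite('pics/c1.png',np.vstack([a,b]))
for n,o in(('T',T),('S',S)):
    P=cloud(o);f=o['frame'].astype(int)
    blue=(f[...,0]>f[...,2]+80)&(P[...,2]>35)&(P[...,2]<75)&(P[...,0]>450)
    blue=cv2.morphologyEx(blue.astype(np.uint8),cv2.MORPH_OPEN,np.ones((3,3)))
    nn,l,st,_=cv2.connectedComponentsWithStats(blue);k=1+st[1:,4].argmax();m=l==k
    q=P[m];print(n,'roof z',np.median(q[:,2]),q[:,2].std())
    # edges by raycast at z=55
    cs,_=cv2.findContours(m.astype(np.uint8),0,1);c=max(cs,key=cv2.contourArea)[:,0]
    w=np.array([ray(o,u,v,55)[:2] for u,v in c]).astype(np.float32)
    r=cv2.minAreaRect(w);print(r,cv2.boxPoints(r).round(1).tolist())
    # stand: base points z 8..16
    b=(abs(P[...,2]-12)<5)&(P[...,0]>450)&(P[...,1]<-20)&(P[...,1]>-330)
    g=b&(abs(f[...,0]-f[...,2])<40)&(f.sum(-1)>300)
    r=cv2.morphologyEx(g.astype(np.uint8),cv2.MORPH_OPEN,np.ones((3,3)))
    nn,l,st,_=cv2.connectedComponentsWithStats(r);k=1+st[1:,4].argmax();ys,xs=np.where(l==k)
    w=np.array([ray(o,u,v,12)[:2] for u,v in zip(xs,ys)]).astype(np.float32);rr=cv2.minAreaRect(w);print('base',rr,cv2.boxPoints(rr).round(1).tolist(),np.median(P[l==k][:,2]))
E
```

```text
T roof z 55.24401564631512 3.300931507336426
((702.3912963867188, 256.77105712890625), (162.79876708984375, 309.1267395019531), 22.97293472290039) [[567.0999755859375, 367.29998779296875], [687.7999877929688, 82.69999694824219], [837.7000122070312, 146.1999969482422], [717.0, 430.79998779296875]]
base ((535.469970703125, -130.4202117919922), (119.88299560546875, 142.278564453125), 78.17007446289062) [[453.6000061035156, -174.5], [592.7999877929688, -203.6999969482422], [617.4000244140625, -86.30000305175781], [478.1000061035156, -57.20000076293945]] 12.461416645038412
S roof z 54.07386787700773 2.3644791105464313
((702.98046875, 256.5784912109375), (157.87306213378906, 309.59796142578125), 22.86655616760254) [[570.0999755859375, 368.5], [690.4000244140625, 83.30000305175781], [835.9000244140625, 144.60000610351562], [715.5999755859375, 429.8999938964844]]
base ((519.7882080078125, -124.60546112060547), (119.31114196777344, 102.82394409179688), 78.03023529052734) [[457.1000061035156, -172.3000030517578], [557.7000122070312, -193.60000610351562], [582.5, -76.9000015258789], [481.8999938964844, -55.599998474121094]] 11.23526226625421
```

View pics/c1.png

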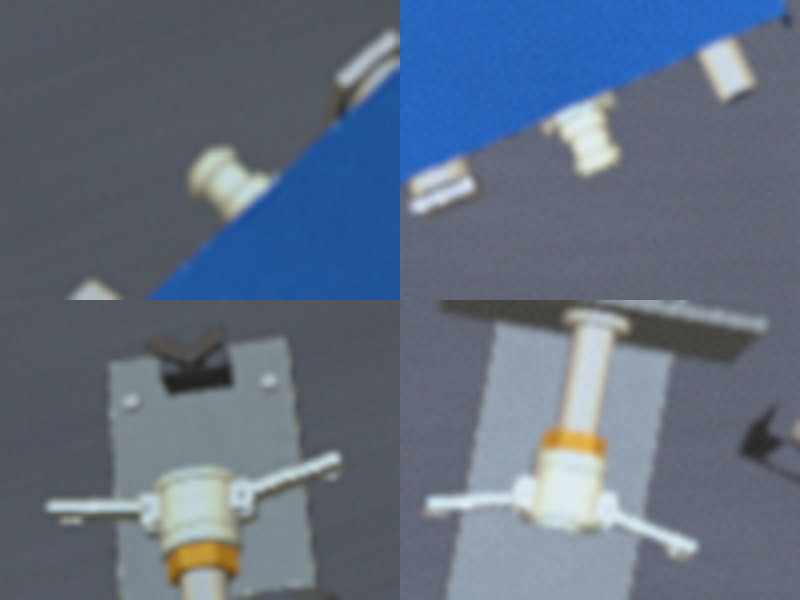

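The crop confirms it. The middle end (scene px ≈(322,211), top px ≈(217,185)) has a round cream nose with a waist (the groove) and a hexagon. Its neighbours are a plain pipe and a square plate. Both arms stand out and lean past the mouth. Next I measure the nose and the coupler.

```bash
python3 - <<'E'
from h import *
T=load('top');S=load('scene')
a=np.radians(22.9);ex=np.array([np.cos(a),np.sin(a)]);ey=np.array([-ex[1],ex[0]])
b=np.radians(-11.9);sx=np.array([np.cos(b),np.sin(b)]);sy=np.array([-sx[1],sx[0]])
RF=np.array([629,225.]);M0=np.array([595,-142.])
for n,o in(('T',T),('S',S)):
    P=cloud(o)
    L=P[...,:2]-RF;r=L@ex;t=L@ey;z=P[...,2];f=o['frame'].astype(int)
    m=(r<-3)&(r>-60)&(abs(t)<40)&(z>8)&(z<46)
    m=m&(f.sum(-1)>400)
    ys,xs=np.where(m);q=P[m];print(n,'nose n',m.sum(),'zmax',np.percentile(q[:,2],[50,90,98]))
    # silhouette: rays onto z=22
    w=np.array([ray(o,u,v,22)[:2] for u,v in zip(xs,ys)]);rr=(w-RF)@ex;tt=(w-RF)@ey
    for k in range(-48,0,4):
        s=(rr>=k)&(rr<k+4)
        if s.sum()>2:print(k+2,'t',tt[s].min().round(1),tt[s].max().round(1),'zmax',q[s,2].max().round(1))
    L=P[...,:2]-M0;x=L@sx;y=L@sy
    for lo,hi in((-112,-98),(-4,4),(4,12),(12,20),(20,28),(28,36),(36,44),(46,54),(60,100)):
        s=(x>lo)&(x<hi)&(abs(y)<32)&(z>40)
        if s.sum()>3:
            yy,zz=y[s],z[s];top=zz>np.percentile(zz,85);print('cpl',lo,hi,s.sum(),'y',np.percentile(yy,[2,50,98]).round(1),'ztop',np.percentile(zz,97).round(1),'ytop',yy[top].mean().round(1))
    for sg in(1,-1):
        s=(y*sg>30)&(y*sg<95)&(z>55)&(z<90)&(x>-50)&(x<60);
        print('arm',sg,s.sum(),np.polyfit(y[s],x[s],1).round(3) , 'far y',(y[s]*sg).max().round(1),'z',np.median(z[s]).round(1))
    s=(x>90)&(x<170)&(abs(y)<110)&(z>125);print('gauge',s.sum(),x[s].min(),y[s].min(),y[s].max(),z[s].max())
E
```

```text
T nose n 177 zmax [34.77724023 40.6751306  43.0284813 ]
-42 t -8.0 9.9 zmax 37.1
-38 t -12.6 14.8 zmax 39.8
-34 t -13.7 16.2 zmax 45.6
-30 t -9.8 14.1 zmax 41.1
-26 t -10.9 13.0 zmax 37.2
-22 t -10.6 13.3 zmax 38.3
-18 t -11.7 12.3 zmax 39.1
-14 t -13.8 16.1 zmax 39.4
-10 t -14.9 17.5 zmax 41.3
-6 t -20.6 17.8 zmax 45.2
-2 t -24.1 22.7 zmax 43.2
cpl -112 -98 89 y [-23.7  -2.6  21.4] ztop 72.1 ytop 2.2
cpl -4 4 90 y [-24.6   0.7  25.1] ztop 98.8 ytop -0.2
cpl 4 12 82 y [-31.1  -0.4  30. ] ztop 97.0 ytop 0.3
cpl 12 20 80 y [-28.7   3.2  31.6] ztop 97.8 ytop -3.5
cpl 20 28 61 y [-28.3   2.1  25.2] ztop 98.5 ytop -2.0
cpl 28 36 57 y [-22.1   0.4  22. ] ztop 97.0 ytop 0.3
cpl 36 44 50 y [-22.    1.7  21.3] ztop 95.8 ytop -2.6
cpl 46 54 51 y [-20.3   0.7  19.4] ztop 91.9 ytop 1.1
cpl 60 100 160 y [-13.5   0.3  12. ] ztop 87.9 ytop 1.1
arm 1 72 [-0.301 18.591] far y 86.4 z 76.6
arm -1 84 [ 0.227 16.418] far y 88.8 z 76.9
gauge 417 121.7318613937307 -90.00094380899168 94.21767204443968 212.5907577506
S nose n 109 zmax [33.55612514 37.55510083 39.451276  ]
-42 t -6.2 14.6 zmax 37.4
-38 t -8.5
[... 163 characters left out ...]
max 41.0
-10 t -7.2 19.5 zmax 41.5
cpl -112 -98 124 y [-19.6   0.6  22.9] ztop 68.3 ytop -1.3
cpl -4 4 39 y [-21.7   4.9  24.6] ztop 96.8 ytop -0.3
cpl 4 12 87 y [-30.7   2.1  30.5] ztop 95.5 ytop 1.9
cpl 12 20 86 y [-28.3   1.3  29.8] ztop 94.1 ytop 0.7
cpl 20 28 99 y [-29.3   1.   30.8] ztop 93.6 ytop 0.2
cpl 28 36 67 y [-21.4   4.4  24.5] ztop 93.6 ytop 1.7
cpl 36 44 89 y [-21.    4.2  23.9] ztop 95.0 ytop 0.6
cpl 46 54 54 y [-18.6   3.7  20.6] ztop 90.0 ytop -0.8
cpl 60 100 172 y [-11.    0.7  13.7] ztop 84.8 ytop 1.3
arm 1 136 [-0.331 25.078] far y 87.3 z 74.6
arm -1 108 [ 0.214 19.204] far y 85.4 z 74.1
gauge 651 124.34236684686684 19.67678877360667 82.35673193580195 208.22280895015172
```

Measured values:
- **Mouth:** about (595,−142), coupler top at 97, stand yaw −11.9°. The text gives 96 for the top.
- **Arms:** about 1.86 and 1.79 rad.
- **Nose:** groove at about (606,216.5), top at about 39, piece axis at yaw 202.9°.

Now I move towards the nose.

>>> play_rows(rows=[[0,-3.4,-3.4,0,0,0],[0,-6.8,-6.8,0,0,0],[0,-10.2,-10.2,0,0,0],[0,-13.6,-13.6,0,0,0],[0,-17,-17,0,0,0]], gripper=0.4)

```text
t: 0.6
tcp_pos: [320.2, -394.2, 239.3]
ee_rot: [-0.119, -0.697, -0.119, 0.697]
wrist_force: [0.8, 0.6, -0.7]
grip_width: 62.6
```

>>> play_rows(rows=[[0,-3.4,-3.4,0,0,0],[0,-6.8,-6.8,0,0,0],[0,-10.2,-10.2,0,0,0],[0,-13.6,-13.6,0,0,0],[0,-17,-17,0,0,0]])

```text
t: 1.1
tcp_pos: [423.9, -177.5, 239.5]
ee_rot: [-0.119, -0.697, -0.119, 0.697]
wrist_force: [0.6, -0.5, -0.3]
grip_width: 60.9
```

>>> play_rows(rows=[[0,-3.4,-3.4,0,0,0],[0,-6.8,-6.8,0,0,0],[0,-10.2,-10.2,0,0,0],[0,-13.6,-13.6,0,0,0],[0,-17,-17,0,0,0]])

```text
t: 1.6
tcp_pos: [527.9, 39.2, 239.5]
ee_rot: [0.119, 0.697, 0.119, -0.697]
wrist_force: [1.7, -1.0, 0.6]
grip_width: 60.9
```

```bash
cat >> h.py <<'E'
from scipy.spatial.transform import Rotation as R
def Rt(yaw): # tool y at yaw deg, x down
    a=np.radians(yaw);y=np.array([np.cos(a),np.sin(a),0]);x=np.array([0,0,-1.]);return np.stack([x,y,np.cross(x,y)],1)
def cur():
    s=get_obs();w,x,y,z=s['ee_rot'];return np.array(s['tcp_pos']),R.from_quat([x,y,z,w]).as_matrix(),s
def go(x,y,z,yaw):
    p,M,s=cur();d=M.T@(np.array([x,y,z])-p)/10;rv=np.degrees(R.from_matrix(M.T@Rt(yaw)).as_rotvec())
    yw=np.degrees(np.arctan2(M[1,1],M[0,1]))
    print('t',s['t'],'p',p.round(1),'yaw',yw.round(1),'grip',round(s['grip_width'],1),'F',np.round(s['wrist_force'],1),'q',np.round(s['qpos'],2));print('ROW',d.round(2).tolist(),rv.round(1).tolist())
E
python3 -c "
from h import *
go(606,216.5,120,-67.1)"
```

```text
t 1.6 p [527.9  39.2 239.5] yaw -70.6 grip 60.9 F [ 1.7 -1.   0.6] q [ 0.4   0.13 -0.6   1.73  0.08  1.3  -1.45]
ROW [11.95, -14.14, -13.25] [-3.5, -0.0, -0.0]
```

>>> play_rows(rows=[[1,-3.3,-3.1,-1,0,0],[3,-6.6,-6.2,-2,0,0],[5.5,-9.9,-9.3,-3,0,0],[8,-13,-12.2,-3.5,0,0],[11.9,-14.1,-13.2,-3.5,0,0]])

```text
t: 2.1
tcp_pos: [606.1, 220.0, 120.7]
ee_rot: [0.141, 0.694, 0.143, -0.692]
wrist_force: [-0.1, 0.3, 0.5]
grip_width: 60.8
```

>>> play_rows(rows=[[0,0,0,0,0,0]])

```text
t: 2.2
tcp_pos: [601.9, 216.4, 114.4]
ee_rot: [-0.142, -0.69, -0.142, 0.696]
wrist_force: [-0.8, 0.0, -0.9]
grip_width: 60.6
```

```bash
python3 -c "
from h import *
go(606,216.5,21,-67.1)"
```

```text
t 2.2 p [601.9 216.4 114.4] yaw -66.8 grip 60.6 F [-0.8  0.  -0.9] q [ 0.08  0.49 -0.64  1.6   0.31  1.17 -1.8 ]
ROW [9.33, 0.18, -0.47] [0.3, 0.5, 0.2]
```

>>> play_rows(rows=[[3,0,0,0,0,0],[6,0,0,0,0,0],[8,0,0,0,0,0],[8,0,0,0,0,0],[8,0,0,0,0,0]])

```text
t: 2.7
tcp_pos: [605.7, 213.7, 41.9]
ee_rot: [0.14, 0.693, 0.14, -0.693]
wrist_force: [0.6, 0.2, 0.9]
grip_width: 60.8
```

```bash
python3 - <<'E'
from h import *
go(606,216.5,21,-67.1)
o=cap('scene');c1=o['frame'][160:250,270:390]
o=cap('top');c2=o['frame'][130:220,160:280]
cv2.imwrite('pics/g1.png',cv2.resize(np.hstack([c1,c2]),(800,300),interpolation=cv2.INTER_CUBIC))
E
```

```text
t 2.7 p [605.7 213.7  41.9] yaw -67.1 grip 60.8 F [0.6 0.2 0.9] q [ 0.06  0.56 -0.61  1.66  0.37  1.04 -1.84]
ROW [2.09, -0.24, -0.13] [-0.0, -0.0, -0.0]
```

View pics/g1.png

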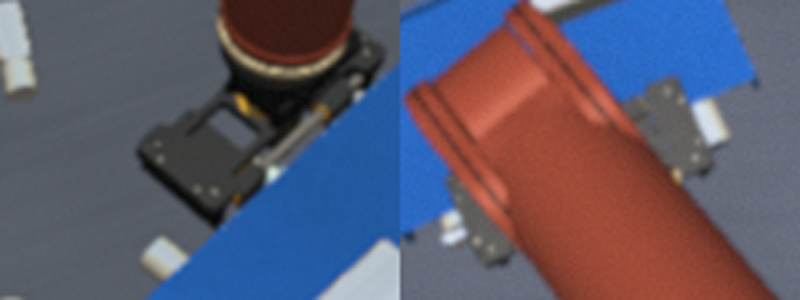

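The hand sits straddling the middle place, square to the rack edge. The nose itself is hidden under it. I go down and close.

>>> play_rows(rows=[[1,-0.2,-0.1,0,0,0],[2.1,-0.2,-0.1,0,0,0],[2.1,-0.2,-0.1,0,0,0],[2.1,-0.2,-0.1,0,0,0]])

```text
t: 3.2
tcp_pos: [604.9, 216.5, 19.1]
ee_rot: [-0.141, -0.693, -0.14, 0.693]
wrist_force: [0.4, -0.0, -0.1]
grip_width: 61.0
```

>>> play_rows(rows=[[0,0,0,0,0,0],[0,0,0,0,0,0],[0,0,0,0,0,0],[0,0,0,0,0,0],[0,0,0,0,0,0]], gripper=-1)

```text
t: 3.7
tcp_pos: [605.2, 216.9, 19.7]
ee_rot: [0.14, 0.693, 0.141, -0.693]
wrist_force: [-0.8, 0.4, 1.5]
grip_width: 31.4
```

```bash
python3 -c "
from h import *
a=np.radians(22.9);d=155
go(606-d*np.cos(a),216.5-d*np.sin(a),21,-67.1)"
```

```text
t 3.7 p [605.2 216.9  19.7] yaw -67.1 grip 31.4 F [-0.8  0.4  1.5] q [ 0.04  0.59 -0.6   1.67  0.38  1.   -1.86]
ROW [-0.13, 0.06, 15.44] [0.0, -0.0, 0.0]
```

>>> play_rows(rows=[[0,0,0,0,0,0],[0,0,0,0,0,0]])

```text
t: 3.9
tcp_pos: [605.2, 216.8, 19.7]
ee_rot: [0.14, 0.693, 0.141, -0.693]
wrist_force: [-1.3, 0.5, 1.1]
grip_width: 31.7
```

>>> play_rows(rows=[[0,0,1,0,0,0],[0,0,2.5,0,0,0],[0,0,4,0,0,0]])

```text
t: 4.2
tcp_pos: [568.3, 200.7, 19.7]
ee_rot: [0.14, 0.694, 0.14, -0.693]
wrist_force: [3.9, 0.3, 0.4]
grip_width: 31.5
```

```bash
python3 - <<'E'
from h import *
a=np.radians(22.9);d=155
go(606-d*np.cos(a),216.5-d*np.sin(a),21,-67.1)
o=cap('scene');c1=o['frame'][160:250,270:390]
o=cap('top');c2=o['frame'][130:220,160:280]
cv2.imwrite('pics/g2.png',cv2.resize(np.hstack([c1,c2]),(800,300),interpolation=cv2.INTER_CUBIC))
E
```

```text
t 4.2 p [568.3 200.7  19.7] yaw -67.1 grip 31.5 F [3.9 0.3 0.4] q [ 0.08  0.52 -0.62  1.77  0.36  0.96 -1.86]
ROW [-0.15, 0.01, 11.42] [-0.0, -0.1, -0.0]
```

The drag force (≈4 N) and the unchanged grip width say the piece is following, so I draw it fully out.

>>> play_rows(rows=[[0,0,2,0,0,0],[0,0,4.5,0,0,0],[0,0,7,0,0,0],[0,0,9.5,0,0,0],[0,0,11.5,0,0,0]])

```text
t: 4.8
tcp_pos: [462.1, 155.8, 19.7]
ee_rot: [0.14, 0.693, 0.14, -0.693]
wrist_force: [2.8, 1.8, -1.7]
grip_width: 31.7
```

>>> play_rows(rows=[[0,0,0.3,0,0,0],[0,0,0.3,0,0,0],[0,0,0.3,0,0,0],[0,0,0.3,0,0,0]], gripper=0.3)

```text
t: 5.2
tcp_pos: [460.5, 155.5, 19.6]
ee_rot: [0.14, 0.693, 0.141, -0.693]
wrist_force: [0.4, -0.2, 0.6]
grip_width: 53.2
```

>>> play_rows(rows=[[-2,0,0.3,0,0,0],[-5.5,0,0.3,0,0,0],[-9,0,0.3,0,0,0],[-13,0,0,0,0,0],[-13,0,5,0,0,0]])

```text
t: 5.7
tcp_pos: [420.8, 139.6, 155.6]
ee_rot: [0.139, 0.697, 0.143, -0.689]
wrist_force: [-0.2, 0.1, -0.5]
grip_width: 56.7
```

>>> play_rows(rows=[[0,0,5,0,0,0],[0,0,9,0,0,0],[0,0,9,0,0,0]])

```text
t: 6.0
tcp_pos: [327.6, 98.5, 149.4]
ee_rot: [-0.141, -0.693, -0.139, 0.693]
wrist_force: [0.7, -0.1, 0.4]
grip_width: 56.0
```

```bash
python3 - <<'E'
from h import *
go(500,180,120,-67.1)
o=cap('scene');c1=o['frame'][120:270,230:430]
o=cap('top');c2=o['frame'][130:280,120:320]
cv2.imwrite('pics/g2.png',cv2.resize(np.hstack([c1,c2]),(800,300),interpolation=cv2.INTER_CUBIC))
E
```

```text
t 6.0 p [327.6  98.5 149.4] yaw -67.2 grip 56.0 F [ 0.7 -0.1  0.4] q [ 0.37 -0.26 -0.68  2.22 -0.17  1.12 -1.39]
ROW [2.92, -0.83, -19.05] [-0.1, 0.1, -0.2]
```

View pics/g2.png

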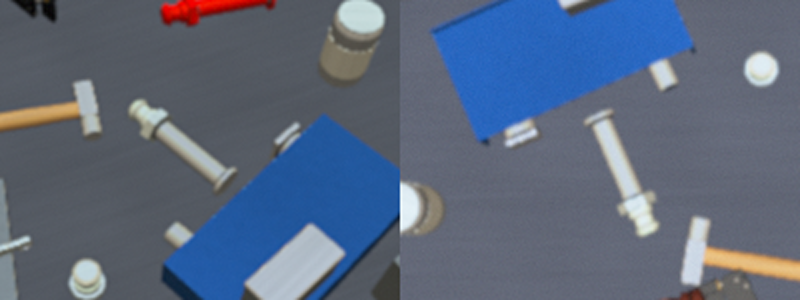

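The piece lies clear of the rack: nose near (140,108), disc near (228,178) in the left half. The bystanders have not moved. I measure its pose from the images.

```bash
python3 - <<'E'
from h import *
a=np.radians(22.9);e=np.array([np.cos(a),np.sin(a)]);n=np.array([-e[1],e[0]])
for k in('top','scene'):
    o=load(k);P=cloud(o);f=o['frame'].astype(int);C=np.array([540,188.])
    L=P[...,:2]-C;r=L@e;t=L@n
    m=(abs(r)<115)&(abs(t)<32)&(P[...,2]>14)&(P[...,2]<48)
    c,l,st,_=cv2.connectedComponentsWithStats(m.astype(np.uint8));m=l==1+st[1:,4].argmax()
    ys,xs=np.where(m);w=np.array([ray(o,u,v,22)[:2] for u,v in zip(xs,ys)])-C;rr=w@e;tt=w@n
    pr=[];
    for j in range(-100,104,4):
        s=(rr>=j)&(rr<j+4)
        if s.sum()>2: pr.append((j+2,(tt[s].min()+tt[s].max())/2,tt[s].max()-tt[s].min()))
    pr=np.array(pr);print(k,'ends r',rr.min().round(1),rr.max().round(1));print(pr[::2].round(1).tolist())
    s=pr[(pr[:,2]<38)&(pr[:,0]>-30)&(pr[:,0]<80)];fit=np.polyfit(s[:,0],s[:,1],1);print('axis yaw',22.9+np.degrees(np.arctan(fit[0])),'t0',fit[1],'ztop pipe',np.percentile(P[m][(rr>0)&(rr<60)][:,2],90))
E
```

```text
top ends r -105.0 69.2
[[-98.0, -1.4, 32.0], [-90.0, -0.4, 23.7], [-82.0, -0.7, 24.8], [-74.0, -0.2, 32.1], [-66.0, -0.4, 49.9], [-58.0, -0.7, 48.9], [-50.0, -0.9, 26.2], [-42.0, -0.4, 23.8], [-34.0, 0.0, 26.2], [-26.0, -0.7, 26.2], [-18.0, -1.0, 27.3], [-10.0, -1.2, 26.3], [-2.0, -0.7, 23.8], [6.0, -0.3, 26.3], [14.0, -0.5, 27.4], [22.0, -0.7, 26.3], [30.0, -0.3, 23.9], [38.0, -0.5, 27.7], [46.0, -0.7, 23.9], [54.0, -0.3, 26.4], [62.0, 0.2, 40.8], [70.0, -0.7, 26.4]]
axis yaw 23.323655762696124 t0 -0.6430114903952399 ztop pipe 38.0761328165112
scene ends r -105.9 71.5
[[-98.0, 2.8, 30.3], [-90.0, -1.0, 28.2], [-82.0, 0.1, 28.1], [-74.0, 2.6, 38.8], [-66.0, 0.8, 45.4], [-58.0, -0.0, 49.1], [-50.0, -0.7, 40.8], [-42.0, 0.5, 27.8], [-34.0, 0.6, 29.6], [-26.0, -0.3, 29.5], [-18.0, -0.2, 27.5], [-10.0, 0.2, 29.8], [-2.0, -0.7, 29.7], [6.0, -0.4, 27.3], [14.0, -0.0, 29.6], [22.0, -0.9, 29.5], [30.0, 0.2, 29.4], [38.0, -0.7, 29.3], [46.0, 0.6, 28.8], [54.0, -0.3, 28.7], [62.0, 3.1, 41.6], [70.0, -2.8, 43.2]]
axis yaw 23.68316667243215 t0 -0.07726612708810923 ztop pipe 35.650249491353236
```

```bash
python3 -c "
from h import *
go(519.9,178.9,90,-66.6)"
```

```text
t 6.1 p [331.2 100.4 150.2] yaw -67.1 grip 56.8 F [-0.3 -1.3  0.7] q [ 0.37 -0.25 -0.68  2.22 -0.17  1.12 -1.39]
ROW [6.05, 0.1, -20.43] [-0.5, -0.1, -0.1]
```

>>> play_rows(rows=[[0,0,-4,0,0,0],[1,0,-8,0,0,0],[3,0.1,-12.5,-0.5,0,0],[5,0.1,-17,-0.5,0,0],[6,0.1,-20.4,-0.5,0,0]])

```text
t: 6.6
tcp_pos: [521.8, 180.6, 86.5]
ee_rot: [-0.142, -0.692, -0.144, 0.693]
wrist_force: [0.3, -0.0, 0.7]
grip_width: 56.7
```

>>> play_rows(rows=[[0,0,0,0,0,0],[0,0,0,0,0,0],[0,0,0,0,0,0]])

```text
t: 6.9
tcp_pos: [518.9, 179.5, 89.4]
ee_rot: [-0.143, -0.692, -0.144, 0.693]
wrist_force: [0.3, -0.1, -0.3]
grip_width: 56.8
```

```bash
python3 -c "
from h import *
go(519.9,178.9,20.5,-66.6)"
```

```text
t 6.9 p [518.9 179.5  89.4] yaw -66.6 grip 56.8 F [ 0.3 -0.1 -0.3] q [ 0.24  0.36 -0.77  1.85  0.29  1.04 -1.8 ]
ROW [6.89, 0.1, -0.08] [0.0, 0.0, 0.1]
```

>>> play_rows(rows=[[2.5,0.1,-0.1,0,0,0],[5,0.1,-0.1,0,0,0],[6.9,0.1,-0.1,0,0,0],[6.9,0.1,-0.1,0,0,0],[6.9,0.1,-0.1,0,0,0]])

```text
t: 7.4
tcp_pos: [520.5, 178.4, 21.7]
ee_rot: [0.144, 0.693, 0.143, -0.692]
wrist_force: [-0.2, 0.7, 1.2]
grip_width: 56.7
```

>>> play_rows(rows=[[0,0,0,0,0,0],[0,0,0,0,0,0],[0,0,0,0,0,0],[0,0,0,0,0,0],[0,0,0,0,0,0]], gripper=-1)

```text
t: 7.9
tcp_pos: [520.4, 179.4, 21.0]
ee_rot: [0.143, 0.693, 0.144, -0.692]
wrist_force: [-2.5, 1.9, 3.5]
grip_width: 26.8
```

>>> play_rows(rows=[[0,0,0,0,0,0],[-1,0,0,0,0,0],[-2.5,0,0,0,0,0],[-5,0,0,0,0,0]])

```text
t: 8.3
tcp_pos: [519.2, 177.5, 70.3]
ee_rot: [-0.144, -0.691, -0.143, 0.694]
wrist_force: [-0.0, -0.7, -5.9]
grip_width: 27.4
```

```bash
python3 -c "
from h import *
go(519.9,178.9,170,-66.6)"
```

```text
t 8.3 p [519.2 177.5  70.3] yaw -66.6 grip 27.4 F [-0.  -0.7 -5.9] q [ 0.23  0.39 -0.76  1.86  0.31  1.01 -1.82]
ROW [-9.97, -0.1, -0.09] [-0.0, 0.2, 0.0]
```

The pipe is gripped (27 mm) and the weight is carried. I raise it and turn it towards the stand.

>>> play_rows(rows=[[-3,0,0,0,0,0],[-6,0,0,-4,0,0],[-9,0,0,-12,0,0],[-10,0,0,-20,0,0],[-10,0,0,-28,0,0]])

```text
t: 8.8
tcp_pos: [521.3, 178.5, 173.5]
ee_rot: [0.309, 0.637, 0.308, -0.635]
wrist_force: [-0.1, -0.1, -7.9]
grip_width: 27.2
```

>>> play_rows(rows=[[0,0,0,-8,0,0],[0,0,0,-16,0,0],[0,0,0,-24,0,0],[0,0,0,-32,0,0],[0,0,0,-40,0,0]])

```text
t: 9.3
tcp_pos: [520.1, 177.9, 171.1]
ee_rot: [0.508, 0.492, 0.507, -0.493]
wrist_force: [-0.4, 0.8, -6.5]
grip_width: 27.2
```

```bash
python3 -c "
from h import *
go(487.4,-119.3,170,78.1)"
```

```text
t 9.3 p [520.1 177.9 171.1] yaw 1.7 grip 27.2 F [-0.4  0.8 -6.5] q [ 0.44  0.33 -1.01  1.76  0.3   1.21 -0.62]
ROW [0.14, -4.16, 29.61] [-76.4, 0.0, 0.1]
```

>>> play_rows(rows=[[0,-0.4,3,-7.6,0,0],[0,-0.8,6,-15.3,0,0],[0,-1.2,9,-23,0,0],[0,-1.7,12,-30.6,0,0],[0,-2.1,15,-38.2,0,0]])

```text
t: 9.8
tcp_pos: [502.3, 26.5, 171.0]
ee_rot: [0.641, 0.299, 0.641, -0.3]
wrist_force: [0.3, 0.5, -6.2]
grip_width: 27.2
```

```bash
python3 -c "
from h import *
go(487.4,-119.3,170,78.1)"
```

```text
t 9.8 p [502.3  26.5 171. ] yaw 39.9 grip 27.2 F [ 0.3  0.5 -6.2] q [ 0.88  0.24 -1.14  1.86  0.24  1.19  0.36]
ROW [0.13, -10.5, 10.22] [-38.2, 0.0, 0.1]
```

>>> play_rows(rows=[[0,-2.1,2,-7.6,0,0],[0,-4.2,4.1,-15.3,0,0],[0,-6.3,6.1,-23,0,0],[0,-8.4,8.2,-30.6,0,0],[0.1,-10.5,10.2,-38.2,0,0]])

```text
t: 10.3
tcp_pos: [486.6, -119.1, 170.2]
ee_rot: [0.703, 0.073, 0.703, -0.074]
wrist_force: [0.6, -0.3, -5.4]
grip_width: 27.3
```

>>> play_rows(rows=[[0,0,0,0,0,0],[0,0,0,0,0,0],[0,0,0,0,0,0]])

```text
t: 10.6
tcp_pos: [487.1, -116.8, 169.9]
ee_rot: [0.703, 0.075, 0.703, -0.075]
wrist_force: [1.6, 0.3, -5.8]
grip_width: 27.2
```

```bash
python3 - <<'E'
from h import *
go(487.4,-119.3,110,78.1)
o=cap('scene');c1=o['frame'][190:300,120:280]
o=cap('top');c2=o['frame'][130:240,290:450]
cv2.imwrite('pics/g3.png',cv2.resize(np.hstack([c1,c2]),(800,275),interpolation=cv2.INTER_CUBIC))
E
```

```text
t 10.6 p [ 487.1 -116.8  169.9] yaw 77.8 grip 27.2 F [ 1.6  0.3 -5.8] q [ 1.23  0.27 -1.21  1.87  0.27  1.19  1.29]
ROW [5.99, -0.24, 0.08] [-0.3, -0.0, 0.0]
```

View pics/g3.png

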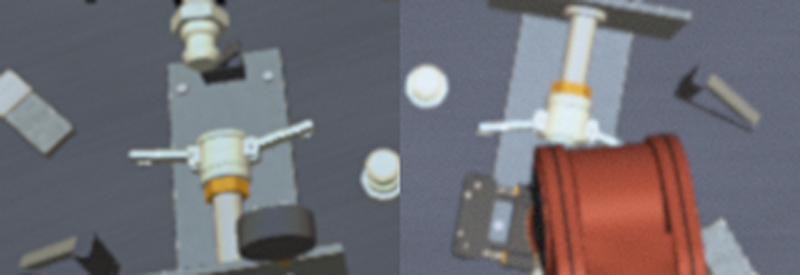

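The piece hangs nose-first, in line with the coupler: nose at about (200,45), mouth at about (222,135) in the left half. I lower it and check the alignment from the scene depth.

>>> play_rows(rows=[[3,-0.1,0,-0.2,0,0],[6,-0.2,0.1,-0.2,0,0],[8,-0.2,0.1,-0.2,0,0],[8.5,-0.2,0.1,-0.2,0,0],[8.5,-0.2,0.1,-0.2,0,0]])

```text
t: 11.2
tcp_pos: [487.5, -119.1, 85.9]
ee_rot: [0.702, 0.073, 0.704, -0.074]
wrist_force: [-10.7, -1.6, 14.7]
grip_width: 27.4
```

>>> play_rows(rows=[[0,0,0,0,0,0],[0,0,0,0,0,0],[0,0,0,0,0,0]])

```text
t: 11.5
tcp_pos: [487.5, -119.1, 85.9]
ee_rot: [0.703, 0.073, 0.704, -0.074]
wrist_force: [-9.2, -0.5, 13.1]
grip_width: 27.2
```

```bash
python3 - <<'E'
from h import *
go(487.5,-118.8,69.5,78.1)
o=cap('scene');P=cloud(o)
b=np.radians(-11.9);sx=np.array([np.cos(b),np.sin(b)]);sy=np.array([-sx[1],sx[0]])
L=P[...,:2]-np.array([595,-142.]);x=L@sx;y=L@sy;z=P[...,2]
ys,xs=np.where((z>58)&(abs(y)<34)&(x>-90)&(x<110))
w=np.array([ray(o,u,v,70)[:2] for u,v in zip(xs,ys)])-np.array([595,-142.]);X=w@sx;Y=w@sy;Z=z[ys,xs]
for j in range(-84,100,6):
    s=(X>=j)&(X<j+6)
    if s.sum()>2:print(j+3,'Y',Y[s].min().round(1),Y[s].max().round(1),'mid',((Y[s].min()+Y[s].max())/2).round(1),'z',np.percentile(Z[s],95).round(1))
E
```

```text
t 11.5 p [ 487.5 -119.1   85.9] yaw 78.0 grip 27.2 F [-9.2 -0.5 13.1] q [ 1.12  0.39 -1.12  1.95  0.4   1.05  1.19]
ROW [1.64, 0.03, -0.01] [-0.1, -0.1, 0.1]
-81 Y -27.8 24.1 mid -1.9 z 103.6
-75 Y -25.8 23.9 mid -1.0 z 103.2
-69 Y -21.1 21.0 mid -0.1 z 101.6
-63 Y -18.9 15.6 mid -1.6 z 100.1
-57 Y -14.5 10.1 mid -2.2 z 102.7
-51 Y -17.4 11.9 mid -2.8 z 104.3
-45 Y -17.8 14.1 mid -1.8 z 100.6
-39 Y -17.9 13.7 mid -2.1 z 96.0
-33 Y -11.1 10.9 mid -0.1 z 85.5
-15 Y -0.5 4.3 mid 1.9 z 96.6
-9 Y -22.4 20.6 mid -0.9 z 96.0
-3 Y -25.1 27.3 mid 1.1 z 95.0
3 Y -34.9 32.0 mid -1.5 z 93.6
9 Y -35.1 33.4 mid -0.8 z 94.4
15 Y -33.0 33.2 mid 0.1 z 93.8
21 Y -31.1 32.7 mid 0.8 z 93.4
27 Y -29.0 34.6 mid 2.8 z 93.8
33 Y -22.6 24.6 mid 1.0 z 94.4
39 Y -22.8 23.9 mid 0.6 z 89.9
45 Y -20.8 23.5 mid 1.4 z 90.3
51 Y -19.1 20.5 mid 0.7 z 89.2
57 Y -19.3 20.1 mid 0.4 z 83.4
63 Y -10.7 14.9 mid 2.1 z 83.2
69 Y -11.0 14.5 mid 1.8 z 85.1
75 Y -11.5 13.9 mid 1.2 z 84.5
81 Y -11.8 9.0 mid -1.4 z 84.1
87 Y -12.3 6.2 mid -3.1 z 83.9
93 Y -10.4 5.6 mid -2.4 z 83.8
99 Y -10.9 5.2 mid -2.8 z 83.8
```

Contact: F_z ≈ +13 N at TCP z 86. The fingers are at stand x −110, right above the V's tips. That's my oversight. The grip must be nearer the hexagon so the fingers clear the V, so I lift, set the piece down on free bench left of the stand, and regrip at about +40.

>>> play_rows(rows=[[-2,0,0,0,0,0],[-5,0,0,0,0,0],[-8,0,0,0,0,0],[-8,3,0.6,0,0,0],[-8,7,1.5,0,0,0]])

```text
t: 12.05
tcp_pos: [517.6, -55.9, 165.8]
ee_rot: [0.704, 0.075, 0.702, -0.077]
wrist_force: [0.3, 0.1, -5.7]
grip_width: 27.1
```

>>> play_rows(rows=[[0,4,0.8,0,0,0],[0,7.9,1.7,0,0,0],[0,7.9,1.7,0,0,0],[0,7.9,1.7,0,0,0]])

```text
t: 12.45
tcp_pos: [550.0, 21.9, 164.8]
ee_rot: [0.703, 0.073, 0.703, -0.072]
wrist_force: [-0.7, -0.4, -6.0]
grip_width: 27.1
```

```bash
python3 - <<'E'
from h import *
go(549.5,20,21,78.1)
o=cap('scene');c1=o['frame'][150:300,150:350]
cv2.imwrite('pics/g4.png',cv2.resize(c1,(600,450),interpolation=cv2.INTER_CUBIC))
E
```

```text
t 12.45 p [550.   21.9 164.8] yaw 78.3 grip 27.1 F [-0.7 -0.4 -6. ] q [ 0.83  0.41 -1.15  1.76  0.39  1.23  0.94]
ROW [14.38, -0.2, -0.01] [0.2, -0.0, -0.0]
```

View pics/g4.png

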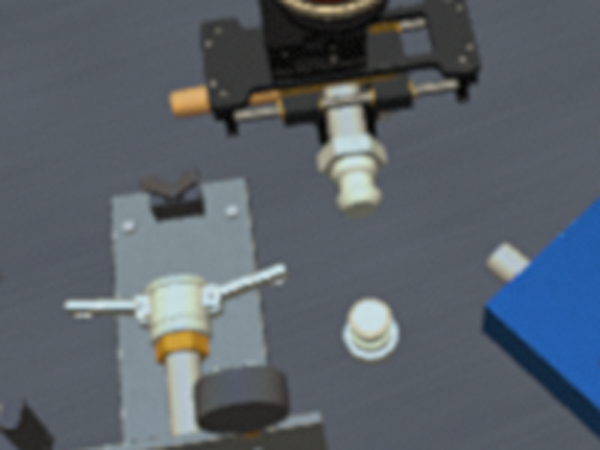

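The piece is still held level, with its nose at (357,195) clear of the plug at (370,330) and the stand untouched. I set it down.

>>> play_rows(rows=[[3.5,0,0,0,0,0],[7,0,0,0,0,0],[10.5,0,0,0,0,0],[13,0,0,0,0,0],[13.5,0,0,0,0,0]])

```text
t: 13.0
tcp_pos: [547.9, 17.4, 26.9]
ee_rot: [0.701, 0.074, 0.705, -0.075]
wrist_force: [-0.1, -0.3, -5.5]
grip_width: 27.4
```

>>> play_rows(rows=[[0.3,0,0,0,0,0],[0.6,0,0,0,0,0],[0.8,0,0,0,0,0],[0.8,0,0,0,0,0]])

```text
t: 13.4
tcp_pos: [550.5, 19.3, 22.3]
ee_rot: [0.704, 0.074, 0.703, -0.074]
wrist_force: [-0.1, 0.5, -6.0]
grip_width: 27.1
```

>>> play_rows(rows=[[0.1,0,0,0,0,0],[0.2,0,0,0,0,0],[0.2,0,0,0,0,0]])

```text
t: 13.7
tcp_pos: [550.7, 19.4, 21.0]
ee_rot: [0.704, 0.074, 0.703, -0.074]
wrist_force: [-5.2, -1.5, 9.2]
grip_width: 27.7
```

>>> play_rows(rows=[[0,0,0,0,0,0],[0,0,0,0,0,0],[0,0,0,0,0,0],[0,0,0,0,0,0]], gripper=0.1)

```text
t: 14.1
tcp_pos: [550.3, 19.6, 19.7]
ee_rot: [0.703, 0.074, 0.703, -0.074]
wrist_force: [0.0, -1.1, 0.4]
grip_width: 46.0
```

>>> play_rows(rows=[[0,0,0.7,0,0,0],[0,0,1.4,0,0,0],[0,0,1.4,0,0,0],[0,0,1.4,0,0,0]])

```text
t: 14.5
tcp_pos: [564.0, 16.6, 19.4]
ee_rot: [0.703, 0.074, 0.703, -0.074]
wrist_force: [-0.0, 0.6, -0.3]
grip_width: 47.5
```

>>> play_rows(rows=[[0,0,0,0,0,0],[0,0,0,0,0,0],[0,0,0,0,0,0],[0,0,0,0,0,0],[0,0,0,0,0,0]], gripper=-1)

```text
t: 15.0
tcp_pos: [563.6, 16.2, 19.6]
ee_rot: [0.703, 0.074, 0.703, -0.074]
wrist_force: [-2.0, -2.7, 2.1]
grip_width: 26.7
```

```bash
python3 - <<'E'
from h import *
go(495,-120,170,78.1)
o=cap('scene');P=cloud(o);f=o['frame'].astype(int)
# tip in tool frame
p,M,s=cur();q=(P-p)@M
m=(P[...,2]>8)&(P[...,2]<46)&(abs(q[...,1])<30)&(q[...,2]>20)&(q[...,2]<90)
ys,xs=np.where(m);w=np.array([ray(o,u,v,22) for u,v in zip(xs,ys)]);w=(w-p)@M
for j in range(20,90,4):
    k=(w[:,2]>=j)&(w[:,2]<j+4)
    if k.sum()>1:print(j+2,(w[k,1].min()).round(1),w[k,1].max().round(1))
E
```

```text
t 15.0 p [563.6  16.2  19.6] yaw 78.0 grip 26.7 F [-2.  -2.7  2.1] q [ 0.69  0.6  -0.99  1.86  0.59  1.02  0.81]
ROW [-15.03, -14.75, -3.88] [-0.1, -0.0, 0.0]
22 -24.5 24.8
26 -24.9 24.3
30 -23.1 23.9
34 -21.0 23.0
38 -18.9 20.0
42 -14.2 16.6
46 -14.6 16.2
50 -10.4 12.8
54 -10.8 12.4
58 -14.1 16.5
62 -14.5 16.0
66 -14.9 15.6
70 -10.7 12.3
74 -0.9 6.5
78 -9.5 0.8
```

Regripped about 37 mm ahead of the pipe's middle, with the tip ≈70 ahead of the TCP and the axis 2.4 above it. I carry it to the staging point, fingers in front of the V at stand x ≈ −82.

>>> play_rows(rows=[[-2,0,0,0,0,0],[-6,0,0,0,0,0],[-10.5,0,0,0,0,0],[-14,0,0,0,0,0],[-15,-3,-1,0,0,0]])

```text
t: 15.55
tcp_pos: [550.1, -5.9, 173.4]
ee_rot: [0.706, 0.073, 0.701, -0.07]
wrist_force: [0.3, 0.2, -5.9]
grip_width: 27.3
```

>>> play_rows(rows=[[0,-3.5,-0.3,0,0,0],[0,-7,-0.6,0,0,0],[0,-10,-0.8,0,0,0],[0,-11,-1,0,0,0],[0,-11,-1,0,0,0]])

```text
t: 16.05
tcp_pos: [514.0, -118.1, 168.7]
ee_rot: [0.703, 0.075, 0.704, -0.075]
wrist_force: [0.2, 1.0, -6.1]
grip_width: 27.3
```

```bash
python3 -c "
from h import *
go(514.9,-124.6,100,78.1)"
```

```text
t 16.05 p [ 514.  -118.1  168.7] yaw 77.8 grip 27.3 F [ 0.2  1.  -6.1] q [ 1.14  0.34 -1.17  1.81  0.33  1.21  1.23]
ROW [6.87, -0.61, 0.24] [-0.3, -0.1, 0.0]
```

>>> play_rows(rows=[[2,-0.4,0.2,-0.2,0,0],[5,-0.6,0.2,-0.2,0,0],[6.9,-0.6,0.2,-0.2,0,0],[6.9,-0.6,0.2,-0.2,0,0],[6.9,-0.6,0.2,-0.2,0,0]])

```text
t: 16.55
tcp_pos: [516.2, -121.0, 100.9]
ee_rot: [0.703, 0.072, 0.703, -0.072]
wrist_force: [-0.9, 0.4, -6.1]
grip_width: 26.9
```

```bash
python3 - <<'E'
from h import *
go(514.9,-124.6,67.6,78.1)
o=cap('scene');c1=o['frame'][170:290,130:290]
cv2.imwrite('pics/g5.png',cv2.resize(c1,(800,600),interpolation=cv2.INTER_CUBIC))
E
```

```text
t 16.55 p [ 516.2 -121.   100.9] yaw 78.3 grip 26.9 F [-0.9  0.4 -6.1] q [ 1.08  0.43 -1.11  1.88  0.43  1.1   1.17]
ROW [3.33, -0.38, -0.05] [0.2, -0.0, -0.1]
```

View pics/g5.png

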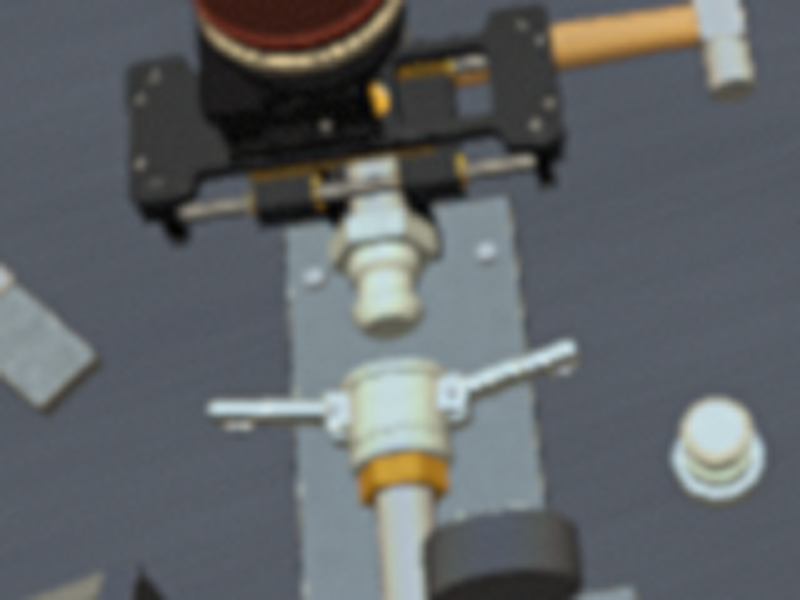

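The nose (385,300) sits short of the mouth (395,370), with the fingers ahead of the V. I lower it part way, let it settle and check.

>>> play_rows(rows=[[1,0,0,0,0,0],[1.5,0,0,0,0,0],[2,0,0,0,0,0],[2,0,0,0,0,0],[2,0,0,0,0,0]])

```text
t: 17.1
tcp_pos: [515.8, -122.5, 80.6]
ee_rot: [0.703, 0.073, 0.703, -0.073]
wrist_force: [1.0, -0.9, -5.8]
grip_width: 27.5
```

>>> play_rows(rows=[[0,0,0,0,0,0],[0,0,0,0,0,0],[0,0,0,0,0,0]])

```text
t: 17.4
tcp_pos: [515.9, -122.6, 80.7]
ee_rot: [0.703, 0.073, 0.703, -0.073]
wrist_force: [-0.3, -0.6, -6.1]
grip_width: 27.0
```

```bash
python3 -c "
from h import *
go(514.9,-124.6,67.6,78.1)"
```

```text
t 17.4 p [ 515.9 -122.6   80.7] yaw 78.2 grip 27.0 F [-0.3 -0.6 -6.1] q [ 1.06  0.45 -1.08  1.89  0.46  1.07  1.15]
ROW [1.31, -0.22, -0.06] [0.1, 0.0, 0.0]
```

>>> play_rows(rows=[[0,-0.1,0,0,0,0],[0.4,-0.2,0,0,0,0],[0.8,-0.2,0,0,0,0],[1.1,-0.2,0,0,0,0],[1.1,-0.2,0,0,0,0]])

```text
t: 17.9
tcp_pos: [515.0, -124.4, 68.9]
ee_rot: [0.703, 0.073, 0.704, -0.072]
wrist_force: [0.4, 0.3, -6.6]
grip_width: 27.2
```

```bash
python3 - <<'E'
from h import *
go(514.9,-124.6,67.6,78.1)
o=cap('scene');P=cloud(o)
b=np.radians(-11.9);sx=np.array([np.cos(b),np.sin(b)]);sy=np.array([-sx[1],sx[0]])
L=P[...,:2]-np.array([595,-142.]);x=L@sx;y=L@sy;z=P[...,2]
ys,xs=np.where((z>58)&(abs(y)<34)&(x>-60)&(x<110))
w=np.array([ray(o,u,v,70)[:2] for u,v in zip(xs,ys)])-np.array([595,-142.]);X=w@sx;Y=w@sy;Z=z[ys,xs]
for j in range(-60,80,4):
    s=(X>=j)&(X<j+4)
    if s.sum()>2:print(j+2,'Y',Y[s].min().round(1),Y[s].max().round(1),'mid',((Y[s].min()+Y[s].max())/2).round(1),'z',np.percentile(Z[s],95).round(1))
E
```

```text
t 17.9 p [ 515.  -124.4   68.9] yaw 78.2 grip 27.2 F [ 0.4  0.3 -6.6] q [ 1.05  0.47 -1.07  1.9   0.47  1.05  1.14]
ROW [0.13, -0.02, -0.01] [0.1, -0.1, -0.0]
-58 Y -24.2 24.9 mid 0.4 z 90.0
-54 Y -24.4 24.7 mid 0.2 z 88.0
-50 Y -22.3 24.2 mid 1.0 z 88.1
-46 Y -17.6 24.0 mid 3.2 z 86.3
-42 Y -15.4 16.3 mid 0.5 z 85.4
-38 Y -13.1 15.9 mid 1.4 z 85.3
-34 Y -11.1 13.3 mid 1.1 z 85.9
-30 Y -13.8 12.8 mid -0.5 z 89.0
-26 Y -14.0 15.0 mid 0.5 z 87.9
-22 Y -14.4 17.2 mid 1.4 z 86.0
-18 Y -14.5 16.8 mid 1.1 z 82.0
-14 Y -12.3 14.2 mid 0.9 z 96.7
-10 Y -19.9 13.7 mid -3.1 z 96.7
-6 Y -22.4 20.6 mid -0.9 z 94.7
-2 Y -25.1 27.3 mid 1.1 z 93.4
2 Y -32.5 32.0 mid -0.2 z 93.0
6 Y -35.1 31.5 mid -1.8 z 93.9
10 Y -32.9 31.3 mid -0.8 z 94.0
14 Y -33.0 30.8 mid -1.1 z 93.7
18 Y -31.0 32.9 mid 1.0 z 94.8
22 Y -31.1 32.5 mid 0.7 z 93.2
26 Y -29.0 34.6 mid 2.8 z 93.1
30 Y -22.3 24.8 mid 1.2 z 94.9
34 Y -22.6 24.4 mid 0.9 z 93.8
38 Y -22.8 23.9 mid 0.6 z 89.5
42 Y -20.8 23.7 mid 1.5 z 89.2
46 Y -18.6 23.3 mid 2.3 z 88.4
50 Y -19.0 20.5 mid 0.8 z 88.8
54 Y -19.1 20.3 mid 0.6 z 83.9
58 Y -19.3 19.9 mid 0.3 z 83.9
62 Y -10.5 14.9 mid 2.2 z 83.6
66 Y -10.8 14.5 mid 1.8 z 84.2
70 Y -11.0 14.3 mid 1.7 z 84.8
74 Y -11.3 13.9 mid 1.3 z 83.4
78 Y -11.7 11.5 mid -0.1 z 83.5
```

The nose and coupler midlines agree within about 0.5 mm, and the nose top at 87 matches its 34 mm diameter on the axis height. I insert it gently.

>>> play_rows(rows=[[0.1,0,0.5,0,0,0],[0.1,0,1,0,0,0],[0.1,0,1.5,0,0,0],[0.1,0,2,0,0,0],[0.1,0,2,0,0,0]])

```text
t: 18.45
tcp_pos: [535.9, -128.6, 68.6]
ee_rot: [0.704, 0.073, 0.703, -0.072]
wrist_force: [0.7, -0.2, -6.6]
grip_width: 26.8
```

>>> play_rows(rows=[[0,0,0.5,0,0,0],[0,0,1,0,0,0],[0,0,1.5,0,0,0],[0,0,1.5,0,0,0]])

```text
t: 18.85
tcp_pos: [550.5, -131.7, 68.6]
ee_rot: [0.704, 0.073, 0.703, -0.073]
wrist_force: [0.6, 0.5, -7.3]
grip_width: 27.0
```

```bash
python3 -c "
from h import *
go(595-37.5*.9785,-141.5+37.5*.206,67.6,78.1)"
```

```text
t 18.85 p [ 550.5 -131.7   68.6] yaw 78.2 grip 27.0 F [ 0.6  0.5 -7.3] q [ 0.98  0.53 -1.03  1.82  0.51  1.09  1.13]
ROW [0.1, -0.04, 0.81] [0.1, 0.0, -0.0]
```

Entering freely. I lower it a little onto the V and press home in small steps.

>>> play_rows(rows=[[0.1,0,0.3,0,0,0],[0.1,0,0.5,0,0,0],[0.1,0,0.5,0,0,0]])

```text
t: 19.15
tcp_pos: [554.8, -132.8, 67.6]
ee_rot: [0.703, 0.073, 0.703, -0.073]
wrist_force: [-0.7, -1.8, -5.1]
grip_width: 27.0
```

>>> play_rows(rows=[[0,0,0.2,0,0,0],[0,0,0.4,0,0,0],[0,0,0.4,0,0,0]])

```text
t: 19.45
tcp_pos: [558.8, -133.6, 67.7]
ee_rot: [0.704, 0.073, 0.703, -0.073]
wrist_force: [0.9, -1.2, -4.3]
grip_width: 27.2
```

>>> play_rows(rows=[[0,0,0.15,0,0,0],[0,0,0.3,0,0,0],[0,0,0.3,0,0,0]])

```text
t: 19.75
tcp_pos: [560.0, -133.8, 67.5]
ee_rot: [0.702, 0.072, 0.705, -0.073]
wrist_force: [-9.4, -0.1, 3.0]
grip_width: 27.1
```

>>> play_rows(rows=[[0,0,0.2,0,0,0],[0,0,0.2,0,0,0],[0,0,0.2,0,0,0]])

```text
t: 20.05
tcp_pos: [560.1, -133.9, 67.4]
ee_rot: [0.701, 0.072, 0.706, -0.073]
wrist_force: [-18.6, 0.6, 10.5]
grip_width: 27.4
```

```bash
python3 - <<'E'
from h import *
go(560,-133.8,67.6,78.1)
o=cap('scene');c1=o['frame'][190:280,140:260]
cv2.imwrite('pics/g6.png',cv2.resize(c1,(800,600),interpolation=cv2.INTER_CUBIC))
E
```

```text
t 20.05 p [ 560.1 -133.9   67.4] yaw 78.2 grip 27.4 F [-18.6   0.6  10.5] q [ 0.96  0.56 -1.02  1.79  0.53  1.1   1.12]
ROW [-0.02, 0.01, -0.01] [0.1, -0.4, 0.1]
```

View pics/g6.png

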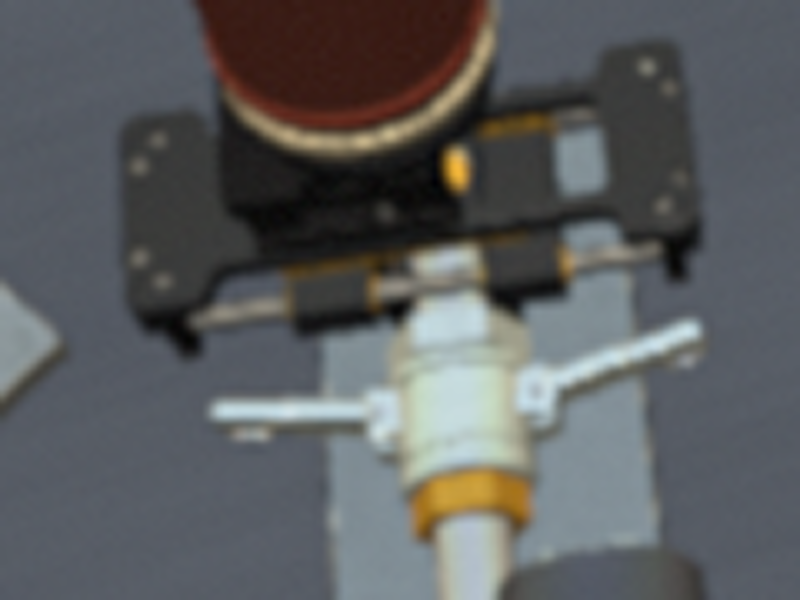

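The hexagon (460,335) is up against the mouth with only a thin gap, and the push met a firm stop (≈19 N). I open fully where it stands, since the fingers are behind the arms, then raise slightly and check.

>>> play_rows(rows=[[0,0,-0.1,0,0,0],[0,0,-0.1,0,0,0],[0,0,-0.1,0,0,0],[0,0,-0.1,0,0,0],[0,0,-0.1,0,0,0]], gripper=1)

```text
t: 20.6
tcp_pos: [562.8, -134.2, 67.8]
ee_rot: [0.704, 0.073, 0.703, -0.073]
wrist_force: [0.0, 0.0, 0.4]
grip_width: 58.9
```

>>> play_rows(rows=[[-0.2,0,0,0,0,0],[-0.4,0,0,0,0,0],[-0.4,0,0,0,0,0],[-0.4,0,0,0,0,0]])

```text
t: 21.0
tcp_pos: [562.5, -134.3, 71.6]
ee_rot: [0.703, 0.073, 0.703, -0.073]
wrist_force: [-0.4, -0.3, 0.2]
grip_width: 85.0
```

```bash
cat > chk.py <<'E'
from h import *
go(595+47*.9785+.15,-141.3-47*.206,71.5,78.1)
o=cap('scene');P=cloud(o)
b=np.radians(-11.9);sx=np.array([np.cos(b),np.sin(b)]);sy=np.array([-sx[1],sx[0]])
L=P[...,:2]-np.array([595,-142.]);x=L@sx;y=L@sy;z=P[...,2]
p,_,_=cur();l=p[:2]-np.array([595,-142.]);print('TCP stand',l@sx,l@sy)
for sg in(1,-1):
    s=(y*sg>30)&(y*sg<95)&(z>64)&(z<84)&(x>-30)&(x<85);print('arm',sg,s.sum(),'far y',(y[s]*sg).max() if s.any() else 0,np.polyfit(y[s],x[s],1).round(2) if s.sum()>5 else '')
E
python3 chk.py
```

```text
t 21.0 p [ 562.5 -134.3   71.6] yaw 78.2 grip 85.0 F [-0.4 -0.3  0.2] q [ 0.96  0.55 -1.02  1.79  0.52  1.1   1.13]
ROW [0.02, -0.03, 8.04] [0.1, 0.0, -0.0]
TCP stand -33.44602580512515 0.8177111206212562
arm 1 136 far y 87.32503290527215 [-0.3  21.43]
arm -1 116 far y 85.22549151518088 [0.   2.44]
```

Released with no load. The arms are unmoved. I push both arms together with the open fingers.

>>> play_rows(rows=[[0,0,0.8,0,0,0],[0,0,1.6,0,0,0],[0,0,2.4,0,0,0],[0,0,3.2,0,0,0],[0,0,4,0,0,0]])

```text
t: 21.55
tcp_pos: [598.8, -141.7, 70.4]
ee_rot: [0.7, 0.072, 0.706, -0.072]
wrist_force: [-16.9, 3.6, 8.7]
grip_width: 87.5
```

>>> play_rows(rows=[[0,0,0.8,0,0,0],[0,0,1.6,0,0,0],[0,0,2,0,0,0],[0,0,2,0,0,0]])

```text
t: 21.95
tcp_pos: [619.3, -146.0, 69.7]
ee_rot: [0.701, 0.073, 0.706, -0.072]
wrist_force: [-7.7, 1.5, -3.5]
grip_width: 87.0
```

```bash
cat >> chk.py <<'E'
c1=o['frame'][190:280,140:260]
cv2.imwrite('pics/g7.png',cv2.resize(c1,(800,600),interpolation=cv2.INTER_CUBIC))
E
python3 chk.py
```

```text
t 21.95 p [ 619.3 -146.    69.7] yaw 78.2 grip 87.0 F [-7.7  1.5 -3.5] q [ 0.86  0.65 -0.96  1.64  0.57  1.17  1.13]
ROW [-0.2, -0.04, 2.24] [0.1, -0.4, 0.0]
TCP stand 24.490694692059638 1.0694004651321571
arm 1 69 far y 62.755066092908436 [  1.6  -30.48]
arm -1 104 far y 58.508776743529005 [ -1.58 -25.81]
```

View pics/g7.png

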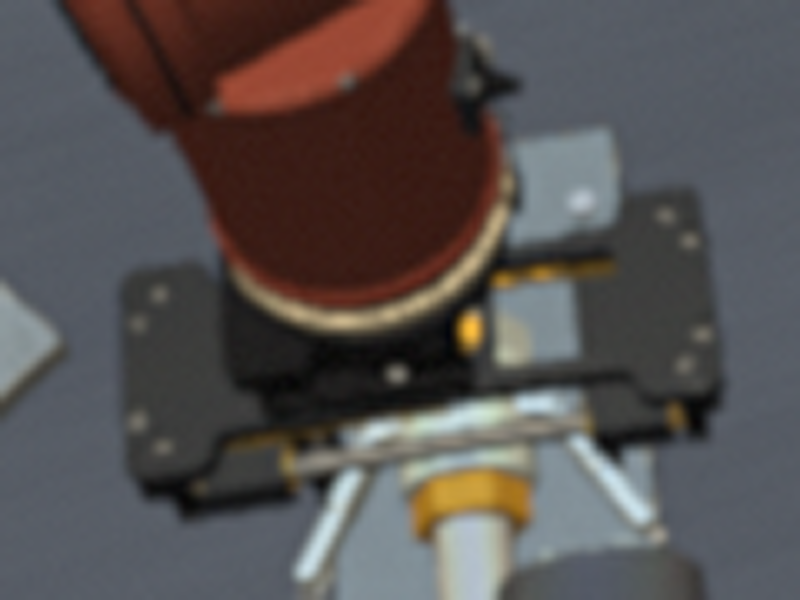

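Both arms (left end (300,575), right end (655,525)) have folded evenly to ≈0.6 rad. I go 2.2 cm further, then squeeze.

>>> play_rows(rows=[[0,0,0.6,0,0,0],[0,0,1.2,0,0,0],[0,0,1.8,0,0,0],[0,0,2.2,0,0,0],[0,0,2.2,0,0,0]])

```text
t: 22.5
tcp_pos: [642.5, -150.8, 70.6]
ee_rot: [0.703, 0.073, 0.704, -0.072]
wrist_force: [-2.1, 0.8, -2.7]
grip_width: 86.9
```

>>> play_rows(rows=[[0,0,0,0,0,0],[0,0,0,0,0,0],[0,0,0,0,0,0],[0,0,0,0,0,0],[0,0,0,0,0,0]], gripper=-1)

```text
t: 23.0
tcp_pos: [643.7, -151.4, 72.1]
ee_rot: [0.704, 0.073, 0.702, -0.073]
wrist_force: [5.4, -0.5, -2.9]
grip_width: 61.4
```

>>> play_rows(rows=[[0,0,0,0,0,0],[0,0,0,0,0,0],[0,0,0,0,0,0],[0,0,0,0,0,0],[0,0,0,0,0,0]])

```text
t: 23.5
tcp_pos: [643.7, -151.4, 72.1]
ee_rot: [0.704, 0.073, 0.703, -0.073]
wrist_force: [5.2, -1.6, -3.1]
grip_width: 60.9
```

Width 61 mm matches both arms flat (61.5). I open and retreat straight up, then check.

>>> play_rows(rows=[[0,0,0,0,0,0],[0,0,0,0,0,0],[0,0,0,0,0,0],[0,0,0,0,0,0],[0,0,0,0,0,0]], gripper=0.85)

```text
t: 24.0
tcp_pos: [642.6, -151.0, 71.6]
ee_rot: [0.703, 0.073, 0.703, -0.073]
wrist_force: [-0.4, -0.3, -0.6]
grip_width: 79.5
```

>>> play_rows(rows=[[-1,0,0,0,0,0],[-4,0,0,0,0,0],[-8,0,0,0,0,0],[-12,0,0,0,0,0],[-16,0,0,0,0,0]])

```text
t: 24.5
tcp_pos: [642.5, -150.7, 234.0]
ee_rot: [0.704, 0.073, 0.703, -0.072]
wrist_force: [0.9, 0.4, -0.3]
grip_width: 80.6
```

>>> play_rows(rows=[[0,0,-4,0,0,0],[0,0,-8,0,0,0],[0,0,-12,0,0,0],[0,4,-15,0,0,0],[0,8,-18,0,0,0]])

```text
t: 25.0
tcp_pos: [481.7, -35.6, 231.6]
ee_rot: [0.703, 0.074, 0.703, -0.074]
wrist_force: [0.4, 1.0, 1.7]
grip_width: 80.1
```

>>> play_rows(rows=[[0,4,0,0,0,0],[0,8,0,0,0,0],[0,12,0,0,0,0],[0,12,0,0,0,0],[0,12,0,0,0,0]])

```text
t: 25.5
tcp_pos: [507.1, 83.0, 232.0]
ee_rot: [0.704, 0.071, 0.703, -0.071]
wrist_force: [0.8, -0.6, -0.4]
grip_width: 80.1
```

```bash
python3 - <<'E'
from h import *
go(480,0,200,78.1)
b=np.radians(-11.9);sx=np.array([np.cos(b),np.sin(b)]);sy=np.array([-sx[1],sx[0]]);M=np.array([595,-142.])
ims=[]
for k in('scene','top'):
    o=cap(k)
    w=[]
    m=cloud(o);L=m[...,:2]-M;x=L@sx;y=L@sy
    for sg in(1,-1):
        s=(y*sg>20)&(y*sg<95)&(m[...,2]>62)&(m[...,2]<84)&(x>-30)&(x<90);print(k,sg,s.sum(),'|y| max',(y[s]*sg).max().round(1),'x',x[s].min().round(1),x[s].max().round(1))
    u,v=proj(o,np.array([595,-142,70]));u,v=int(u),int(v);ims.append(cv2.resize(o['frame'][v-45:v+45,u-30:u+30],(400,600),interpolation=cv2.INTER_CUBIC))
    # hexagon to rim, disc end along axis
    for lo,hi in((-140,-60),(-60,-20),(-20,0),(0,40)):
        s=(abs(y)<28)&(x>lo)&(x<hi)&(m[...,2]>55);print(lo,hi,s.sum(),'y',np.percentile(y[s],[3,97]).round(1),'z',np.percentile(m[...,2][s],95).round(1),'xmin',x[s].min().round(1))
cv2.imwrite('pics/fin.png',np.hstack(ims))
E
```

```text
t 25.5 p [507.1  83.  232. ] yaw 78.4 grip 80.1 F [ 0.8 -0.6 -0.4] q [ 0.86  0.24 -1.24  1.76  0.23  1.31  0.93]
ROW [3.2, -8.68, -0.99] [0.3, 0.0, -0.0]
scene 1 168 |y| max 35.1 x -17.5 73.1
scene -1 130 |y| max 31.9 x -17.6 78.1
-140 -60 400 y [-17.4  20.8] z 87.7 xmin -138.1
-60 -20 156 y [-10.8  14.7] z 84.2 xmin -59.8
-20 0 119 y [-21.1  25.5] z 92.3 xmin -17.6
0 40 387 y [-26.   25.7] z 94.8 xmin 0.3
top 1 115 |y| max 32.7 x -17.6 74.7
top -1 110 |y| max 34.2 x -18.5 73.7
-140 -60 403 y [-20.2  18.4] z 89.1 xmin -139.7
-60 -20 173 y [-13.8  12.4] z 87.5 xmin -59.9
-20 0 167 y [-24.3  22.5] z 96.6 xmin -19.8
0 40 329 y [-26.2  25.9] z 97.0 xmin 0.4
```

View pics/fin.png

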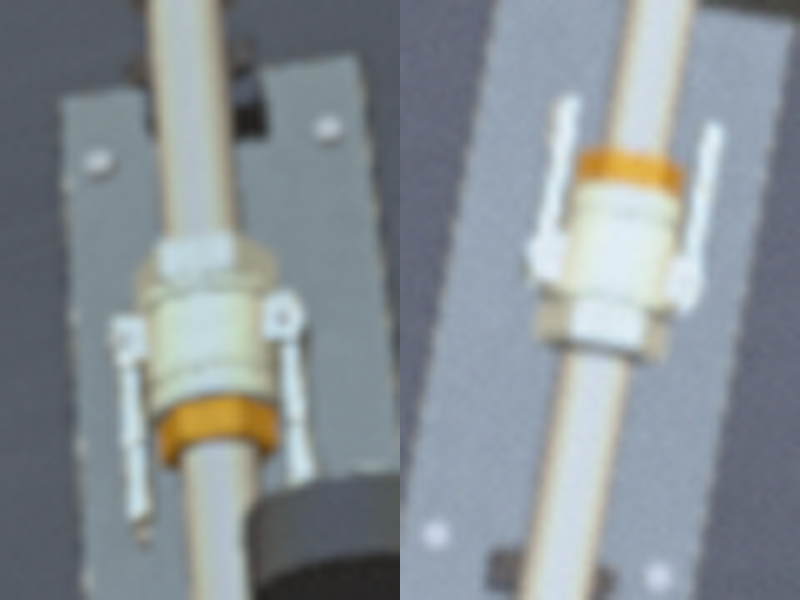

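Both arms lie flat and parallel to the coupler, the pipe lies in the V, and the disc end is at −138 mm, which is the home value. I hand in.

```bash
python3 -c "
from station import *
print(hand_in())"
```

```text
the job is handed in; nothing more can be done
None
```

The grooved piece is out of the rack and resting in the stand's V with its nose home in the coupler. Both cam arms lie flat along the coupler's sides. I handed in at about 25.6 s of the 61 s allowed.

**What I did:**
- Drew the middle rack piece out by its nose, set it down and took it by the pipe.
- Pushed the nose into the coupler until it met a firm stop at about 19 N.
- Swept both arms in together with the open fingers, then squeezed them flat.

**Last checks:**
- **Arms:** the jaws closed to 61 mm over both arms, against 61.5 mm expected. Both camera views show them parallel, about 32–35 mm either side of the axis.
- **Piece:** its disc end measured −138 to −140 mm along the stand (−138 expected) and the hexagon's rear about −17.6 mm (−17 expected).
- **Robot:** it stands clear with no load on the wrist.

**What went wrong:** on the first lowering the fingers came down on the V's tips, with a wrist force of about 15–20 N. I lifted off, set the piece down on free bench left of the stand and regripped nearer the hexagon. A later picture showed no damage or shift at the stand.

**Not checked:** I did not measure the other pieces and tools at the end. The pictures I took along the way showed none of them moved.

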